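Stand the toppled glaze canisters back in their lane

ROBOT

A 6-joint arm with a two-finger parallel gripper is mounted at the origin on the work surface. World frame = base frame: x ahead of the robot, y to its left, z up, the work surface at z = 0. Lengths are in m, angles in degrees, forces in N, time in s.
With the tool pointing down it reaches from about 0.4 to 0.825 m from the base axis. Payload 7 kg.
Tool frame: the origin (TCP) lies between the finger pads; the fingertips stand 19 mm ahead of it and the grasp point (between the pads) is the TCP; z points along the fingers, y is the line along which they close (so a half turn about z gives the same grasp; the last joint's range is limited). The gripper opens to 88 mm and grips with 3 to 60 N. Pads are 19 mm wide; open, the fingers measure 130 mm over their backs; the gripper's body (78 mm by 193 mm) begins 47 mm behind the grasp point.
Start: joints at [91.221, 20.546, 0.682, 0, -70.136, -16.507], TCP at [0.178, 0.651, 0.246] pointing down, gripper open.
Joint ranges: [-176.03, 176.03], [-82.01, 121.73], [-58.28, 71.71], [-173.87, 95.51], [-174.79, -0.11], [-173.66, 173.66]. Speed limits (degrees/s): [136.94, 136.94, 172.46, 180, 180, 180].

INTERFACE

Orientations are given as [roll, pitch, yaw] about the fixed x, y, z axes, in that order (R = Rz(yaw) Ry(pitch) Rx(roll)).
In Python, from plant import get_obs, snapshot, close_job, spot_in, spot_point gives the robot as it stands.
- The arm moves only by the tool play_rows, never from a script. Its argument "plan" is a list of rows, each a list of 6 numbers: the shift along the tool's x, y, z in cm, then the turn, a rotation vector about the tool's x, y, z in degrees. A call has 1 to 20 rows; each row shifts and turns the commanded pose from where the row before left it, along the tool's axes as they then stand; what a row does not reach is not made up. A row lasts 1/12 s, in which the tool goes at most 41.7 mm and 7.16 degrees, less where a joint would pass 70% of its speed; a pose out of reach is approached as far as the arm can. A call is refused whole if a number of a shift passes 4.17 or a number of a turn 7.16, either way. A call with a gripper value outside its range is refused whole. "grip" is the finger opening in cm, from 0 to 8.76, set as the call begins (left out, the last holds). The fingers move at their own pace and stop on an object; the grip force is fixed at half the most. Time passes only in rows, so rows that do not move let the fingers close. It gives the time, the measured TCP pose, the force, the opening and the grip force at its end, in the units of the state.
- get_obs(): the state, without advancing time (a new reading comes with each control period).
- snapshot(name): name is "scene" or "top" or "wrist"; returns a dict with "frame" (420x560x3 uint8, red, green, blue), "fx", "fy", "cx", "cy" (pixels), "position" and "attitude" of the camera in the world. Camera axes: x right, y down, z forward; pixel columns grow to the right and rows downward; lengths in m; the calibration is good to about 2 mm. A picture is of the moment at which its call begins. There is no depth.
- close_job(): hands the job in; it is judged then, once.
Trained networks look in the newest picture that a camera, given by its name, has taken for a name from the list of things; names that differ only in an ending like _2 or _b are one class to them, and where a whole thing is asked for, a point or a joint stands for the part that bears it (a point fixed in the world has none). Each returns a list of dicts, best first, with "score" (0 to 1); they miss things now and then, are a little off and sometimes report something else, mostly with a low value. They report only what shows in the picture. A call takes as long as a camera call. They do not tell look-alikes from the thing itself.
- spot_in(camera, thing): "position" ([x, y, z] in m, in world coordinates, good to about 4 mm: the middle of the surface that is visible of it).
- spot_point(camera, thing): "position" ([x, y, z] in m, in world coordinates, good to about 4 mm: a listed point, or the origin of a listed thing).
The state is a dict: "clock": time; "joint_pos": joint angles; "qvel": joint speeds; "tau": joint torques, N m; "tool_pos": TCP position; "orientation": TCP orientation; "force": force on the tool from outside, world axes, zero at the start; "moment": the same for the moment, N m; "opening": finger opening in m; "gripper_force": force on a finger pad.
Only numpy, scipy, OpenCV 4.12 (cv2) and the standard library are available. Lean on these libraries where they do the work, as an engineer would, in place of code of your own. Each camera call takes 0.05 s, during which the arm holds its last target. There are 200 camera calls.

TASK

Two glaze canisters, the blue and the orange, have toppled against their plaster props. Stand each one upright in the lane, in the middle of the gap in front of the test tile of its own colour and square to the lane, set down rather than dropped. Leave the canisters already in the lane and the other ware where they are.

Things in the scene. Friction and masses are not known exactly. Their poses are not given: they have to be found in the camera images.
- can_blue_mid (a point): Centre of the blue canister: white square plastic canister with blue band and cap, 56 x 56 mm, 150 mm tall in all; the square body is 118 mm tall, then a 43 mm neck and, from 126 mm up, a 40 mm round cap. The point is on the axis, 75 mm from the underside; z runs along the axis towards the cap, x and y are square to the flat sides. Starts tipped.
- can_orange_mid (a point): Centre of the orange canister: white square plastic canister with orange band and cap, 56 x 56 mm, 150 mm tall in all; the square body is 118 mm tall, then a 43 mm neck and, from 126 mm up, a 40 mm round cap. The point is on the axis, 75 mm from the underside; z runs along the axis towards the cap, x and y are square to the flat sides. Starts tipped.
- blue_place (a point): Place for the blue canister: the middle of a gap in the lane, on its floor, on the robot's side of the blue test tile (34 x 50 x 6 mm), whose centre is 60 mm from here along x and whose top is 20 mm higher. x points across the lane, towards the tile and away from the robot; y along the lane; z up. Standing canisters are about 90 mm away to either side, centre to centre.
- orange_place (a point): Place for the orange canister: the middle of a gap in the lane, on its floor, on the robot's side of the orange test tile (34 x 50 x 6 mm), whose centre is 60 mm from here along x and whose top is 20 mm higher. x points across the lane, towards the tile and away from the robot; y along the lane; z up. Standing canisters are about 90 mm away to either side, centre to centre.
- rack_mid (a point): Middle of the floor, 12 mm above the table, of a wooden lane 460 mm long for a row of five canisters 90 mm apart. The channel is 72 mm wide between low rails, tops 14 mm above its floor; the far rail, 46 mm wide, carries a coloured tile per place. x points across the lane, away from the robot; y along it; z up. The second and fourth places are empty.
- can_green_mid (a point): Centre of the green canister: white square plastic canister with green band and cap, 56 x 56 mm, 150 mm tall in all; the square body is 118 mm tall, then a 43 mm neck and, from 126 mm up, a 40 mm round cap. The point is on the axis, 75 mm from the underside; z runs along the axis towards the cap, x and y are square to the flat sides. It stands upright in the lane and is to stay there.
- can_black_mid (a point): Centre of the black canister: white square plastic canister with black band and cap, 56 x 56 mm, 150 mm tall in all; the square body is 118 mm tall, then a 43 mm neck and, from 126 mm up, a 40 mm round cap. The point is on the axis, 75 mm from the underside; z runs along the axis towards the cap, x and y are square to the flat sides. It stands upright in the lane and is to stay there.
- can_yellow_mid (a point): Centre of the yellow canister: white square plastic canister with yellow band and cap, 56 x 56 mm, 150 mm tall in all; the square body is 118 mm tall, then a 43 mm neck and, from 126 mm up, a 40 mm round cap. The point is on the axis, 75 mm from the underside; z runs along the axis towards the cap, x and y are square to the flat sides. It stands upright in the lane and is to stay there.
- cup_bisque: Terracotta cup, 80 mm wide, 85 mm tall, standing on the table to the robot's left; origin at the centre of its underside. A bystander.
- bowl_white: White bowl, 120 mm wide, 60 mm tall, standing on the table to the robot's right; origin at the centre of its underside. A bystander.
- can_blue: The same blue canister; origin at the centre of its underside, z towards the cap. 0.3 to 0.6 kg. It starts tipped 40 degrees from upright, lower edge on a 10 mm board, its -x side against a sloping plaster prop 48 mm wide, cap towards the robot; its y axis is level and both y sides are free to be gripped.
- can_orange: The same orange canister; origin at the centre of its underside, z towards the cap. 0.3 to 0.6 kg. It starts tipped 40 degrees from upright, lower edge on a 10 mm board, its -x side against a sloping plaster prop 48 mm wide, cap towards the robot; its y axis is level and both y sides are free to be gripped.
Mind the look-alikes: they are no part of the job. What is shaped like the can_orange but purple or turquoise is not meant. What is shaped like the part that bears can_green_mid but pink or purple is not meant.

How it is judged (in metres and radians):
At the end, for the whole second after the job is handed in: Blue and orange canisters stand on the lane floor, upright within 0.1 rad, within 22 mm of the middle of the gap at the tile of their colour, square to the lane within 0.3 rad; green, black and yellow canisters upright within 0.1 rad and within 20 mm of their start (angle between each of can_blue_mid, can_orange_mid, can_green_mid, can_black_mid, can_yellow_mid's own z axis and vertical below 0.1 rad and horizontal distance between can_blue_mid and blue_place below 0.022 m and z of can_blue_mid in the frame of blue_place between 0.067 and 0.083 m and (angle between the x axis of can_blue_mid and the x axis of blue_place, either way round below 0.3 rad or angle between the x axis of can_blue_mid and the y axis of blue_place, either way round below 0.3 rad) and horizontal distance between can_orange_mid and orange_place below 0.022 m and z of can_orange_mid in the frame of orange_place between 0.067 and 0.083 m and (angle between the x axis of can_orange_mid and the x axis of orange_place, either way round below 0.3 rad or angle between the x axis of can_orange_mid and the y axis of orange_place, either way round below 0.3 rad) and distance of each of can_green_mid, can_black_mid, can_yellow_mid from where it was at the start of the episode below 0.02 m); the robot touches nothing.
It fails at once if a canister standing in the lane is tipped or shifted by more than 20 mm (angle between any of can_green_mid, can_black_mid, can_yellow_mid's own z axis and vertical above 0.35 rad or distance of any of can_green_mid, can_black_mid, can_yellow_mid from where it was at the start of the episode above 0.02 m).
It fails at once if the terracotta cup or the white bowl is shifted by more than 30 mm (distance of any of cup_bisque, bowl_white from where it was at the start of the episode above 0.03 m).
It fails at once if the blue canister is dropped: it moves faster than 0.5 m/s with no finger on it (linear speed of can_blue above 0.5 m/s and contact force between can_blue and the fingers below 0.1 N).
It fails at once if the orange canister is dropped: it moves faster than 0.5 m/s with no finger on it (linear speed of can_orange above 0.5 m/s and contact force between can_orange and the fingers below 0.1 N).
It also fails if it takes over 62 s, if anything falls off the work surface, if the arm or the gripper's body presses on something with over 40 N, if the wrist force passes 120 N, or if a joint passes its speed limit or range.

## Working session

There is one attempt and no reset: what is moved stays moved. The work goes in short steps, Python scripts to look and compute and a tool call to move; the robot and the scene stay as the last step left them, time stands still between calls to the robot, and variables do not carry over. Pictures are saved under pics/ and viewed, at most 10 in all, crops included, and the job is handed in when it is done.

Besides the shell and the picture viewer there is one more tool, called after "Call:" as name(argument=value, ...), one argument or row to a line, values as JSON. play_rows: Moves the arm, as the interface text tells. Its arguments: {"type":"object","properties":{"plan":{"type":"array","items":{"type":"array","items":{"type":"number"}}},"grip":{"type":"number"}},"required":["plan"]}

```bash
mkdir -p pics; cat > h.py <<'E'
import numpy as np, cv2
from plant import *
def save(cam,name):
    s=snapshot(cam); cv2.imwrite(f'pics/{name}.png',cv2.cvtColor(s['frame'],cv2.COLOR_RGB2BGR)); return s
E
python3 - <<'E'
from h import *
o=get_obs(); print(o)
for c in ['scene','top']:
    s=save(c,c+'0'); print(c,s['fx'],s['cx'],s['cy'],s['position'],s['attitude'])
    for t in ['can_blue_mid','can_orange_mid','blue_place','orange_place','rack_mid','can_green_mid','can_black_mid','can_yellow_mid','can_blue','can_orange']:
        print(c,t,[(np.round(d['position'],3).tolist(),round(d['score'],2)) for d in spot_point(c,t)[:4]])
E
```

```text
{'clock': 0.0, 'joint_pos': array([ 9.12186117e+01,  2.05915074e+01,  6.36314650e-01, -2.04961805e-02,
       -7.01357357e+01, -1.65047519e+01]), 'qvel': array([-0.05654773,  0.16561614,  0.04127325,  0.05220209,  0.06269526,
        0.00824727]), 'tau': array([ 1.02587685e-03, -5.82712555e+01,  2.93052328e+01,  6.99737236e+00,
        6.85914667e-03, -1.48736490e-04]), 'tool_pos': array([0.17788115, 0.65068682, 0.24463996]), 'orientation': array([ 1.79907344e+02, -7.36085107e-03, -1.52931140e+01]), 'force': array([-0.68223209, -0.63379036, -0.00367314]), 'moment': array([-0.01863287, -0.01805017,  0.00787488]), 'gripper_force': 0.0, 'opening': 0.08770141113024194}
scene 507.5140846114351 291.8351652679307 203.80624241226394 [1.06421625 0.41812338 1.06945925] [-144.9911802    -0.60782055  128.69008655]
scene can_blue_mid []
scene can_orange_mid [([0.653, 0.161, 0.085], 0.92), ([0.764, 0.309, 0.029], 0.9), ([0.682, 0.002, 0.026], 0.65)]
scene blue_place []
scene orange_place []
scene rack_mid [([0.464, 0.023, 0.01], 0.56)]
scene can_green_mid [([0.339, -0.077, 0.073], 0.66), ([0.332, 
[... 370 characters left out ...]
2 282.5559898602051 206.7461723783895 [0.35895025 0.0054256  0.970048  ] [-168.88519144   -0.2829063   -90.78925402]
top can_blue_mid [([0.658, -0.182, 0.091], 0.56)]
top can_orange_mid [([0.761, 0.307, 0.031], 0.87), ([0.676, 0.003, 0.032], 0.8), ([0.654, 0.162, 0.087], 0.63)]
top blue_place []
top orange_place []
top rack_mid [([0.465, 0.023, 0.007], 0.83)]
top can_green_mid [([0.331, -0.219, 0.078], 0.8), ([0.333, -0.071, 0.073], 0.56)]
top can_black_mid [([0.464, 0.024, 0.088], 0.93)]
top can_yellow_mid [([0.459, 0.202, 0.086], 0.66), ([0.602, -0.379, -0.002], 0.2)]
top can_blue [([0.709, -0.194, 0.028], 0.88)]
top can_orange [([0.601, -0.015, 0.031], 0.88), ([0.703, 0.152, 0.029], 0.7)]
```

View pics/scene0.png

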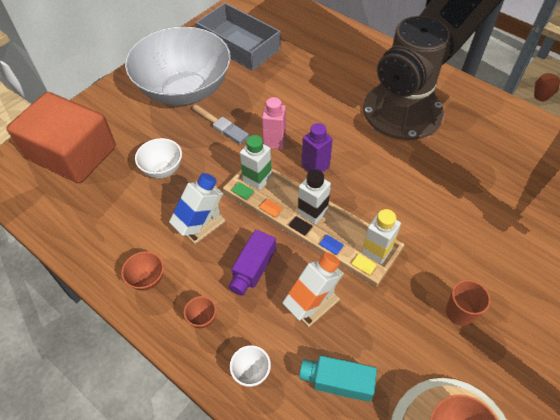

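View pics/top0.png

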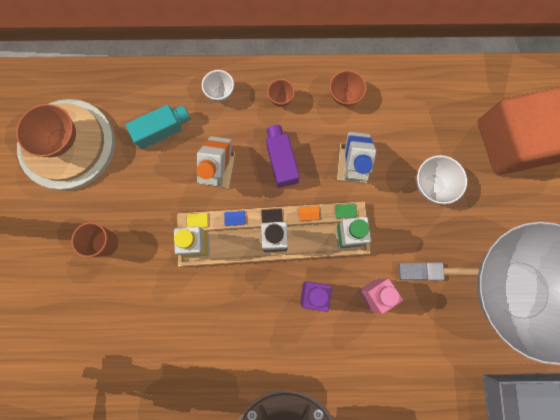

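The scene view shows the blue can at (195,208) and the orange one at (315,290), with tiles from (243,190) to (364,264) in the order green, orange, black, blue, yellow. The top view shows the blue tile at (235,218) and the orange tile at (309,213). The purple and turquoise cans are the decoys. Next I'll refine the tile and cap positions by colour.

```bash
cat >> h.py <<'E'
from scipy.spatial.transform import Rotation as Ro
def ray(s,u,v):
    d=Ro.from_euler('xyz',s['attitude'],degrees=True).apply([(u-s['cx'])/s['fx'],(v-s['cy'])/s['fy'],1]); return np.array(s['position']),d/np.linalg.norm(d)
def onz(s,u,v,z):
    p,d=ray(s,u,v); return p+d*(z-p[2])/d[2]
def tri(rs):
    A=sum(np.eye(3)-np.outer(d,d) for p,d in rs); b=sum((np.eye(3)-np.outer(d,d))@p for p,d in rs); return np.linalg.solve(A,b)
HUE=dict(blue=(105,125),orange=(5,14),green=(55,75),yellow=(25,33))
def blobs(s,col,sat=190,val=110,amin=40):
    h=cv2.cvtColor(s['frame'],cv2.COLOR_RGB2HSV); lo,hi=HUE[col]
    if col in('green','blue'): val=60
    m=cv2.inRange(h,(lo,sat,val),(hi,255,255))
    n,l,st,c=cv2.connectedComponentsWithStats(m)
    return [(int(st[i,4]),np.round(c[i],1).tolist()) for i in range(1,n) if st[i,4]>=amin]
E
python3 - <<'E'
from h import *
for c in ['top','scene']:
    s=snapshot(c)
    for col in HUE:
        for a,(u,v) in blobs(s,col): print(c,col,a,u,v,'z.032',onz(s,u,v,.032)[:2].round(4),'z.14',onz(s,u,v,.14)[:2].round(4))
E
```

```text
top orange 95 216.1 144.0 z.032 [0.705  0.1621] z.14 [0.6652 0.144 ]
top orange 233 205.5 169.2 z.032 [0.6399 0.1869] z.14 [0.6076 0.166 ]
top orange 239 308.7 213.1 z.032 [ 0.5267 -0.0647] z.14 [ 0.5074 -0.0566]
top yellow 206 197.0 219.9 z.032 [0.5136 0.2043] z.14 [0.4958 0.1814]
top yellow 212 183.4 238.3 z.032 [0.4696 0.2355] z.14 [0.4569 0.209 ]
```

```bash
cat >> h.py <<'E'
from scipy.linalg import logm,expm
def T(p,R): M=np.eye(4); M[:3,:3]=R.as_matrix(); M[:3,3]=p; return M
def cur():
    o=get_obs(); return T(o['tool_pos'],Ro.from_euler('xyz',o['orientation'],degrees=True))
def tip(yaw,tilt):  # tool z = minus the can axis; can axis leans back toward robot by tilt, heading yaw
    return Ro.from_euler('z',yaw,degrees=True)*Ro.from_euler('y',-tilt,degrees=True)*Ro.from_euler('x',180,degrees=True)
def step(M,row):  # shift along then turn
    D=T(np.array(row[:3])/100,Ro.from_rotvec(row[3:],degrees=True)); return M@D
def rows(goal,M=None,vmax=3.5,wmax=5.5,n=None):
    """n equal rows: rotation constant in body frame, shift straight in world is not needed -> screw"""
    M=cur() if M is None else M
    rel=np.linalg.inv(M)@goal; w=Ro.from_matrix(rel[:3,:3]).as_rotvec(degrees=True); d=np.linalg.norm(rel[:3,3])*100
    n=n or max(1,int(np.ceil(max(d/vmax,np.linalg.norm(w)/wmax))))
    A=sum(Ro.from_rotvec(w*i/n,degrees=True).as_matrix() for i in range(n))
    r=np.r_[np.linalg.solve(A,rel[:3,3]*100),w/n].round(2)
    E=M
    for _ in range(n): E=step(E,r)
    print(n,'x',r.tolist(),'end err mm',((E-goal)[:3,3]*1000).round(1),'deg',np.degrees(Ro.from_matrix(E[:3,:3].T@goal[:3,:3]).magnitude()).round(2))
    return E
E
python3 - <<'E'
from h import *
R=tip(-8,40); print(R.as_matrix().round(2).tolist())
base=np.array([.702,.152,.028]); a=-R.as_matrix()[:,2]
g=base+.23*a; print(g)
rows(T(g+[0,0,.0],R),n=19)
E
```

```text
[[0.76, -0.14, 0.64], [-0.11, -0.99, -0.09], [0.64, 0.0, -0.77]]
[0.55559763 0.17257551 0.20419022]
19 x [2.31, 2.06, 1.01, 0.13, 2.1, -0.37] end err mm [-0.   0.4  0.3] deg 0.09
```

```bash
python3 - <<'E'
from h import *
R=tip(-8,40)
base=np.array([.702,.152,.028]); a=-R.as_matrix()[:,2]
M=cur();E=rows(T(base+.30*a+[0,0,.02],R),n=18)
r=[2.1,2.1,.9,.14,2.22,-.39]
E
E
```

```text
18 x [2.33, 2.19, 0.59, 0.14, 2.22, -0.39] end err mm [-0.7 -0.4 -0.5] deg 0.04bash: E: command not found
```

Call:
play_rows(
  plan=[
    [2.33,2.19,0.59,0.14,2.22,-0.39],
    [2.33,2.19,0.59,0.14,2.22,-0.39],
    [2.33,2.19,0.59,0.14,2.22,-0.39],
    [2.33,2.19,0.59,0.14,2.22,-0.39],
    [2.33,2.19,0.59,0.14,2.22,-0.39],
    [2.33,2.19,0.59,0.14,2.22,-0.39],
    [2.33,2.19,0.59,0.14,2.22,-0.39],
    [2.33,2.19,0.59,0.14,2.22,-0.39],
    [2.33,2.19,0.59,0.14,2.22,-0.39],
    [2.33,2.19,0.59,0.14,2.22,-0.39],
    [2.33,2.19,0.59,0.14,2.22,-0.39],
    [2.33,2.19,0.59,0.14,2.22,-0.39],
    [2.33,2.19,0.59,0.14,2.22,-0.39],
    [2.33,2.19,0.59,0.14,2.22,-0.39],
    [2.33,2.19,0.59,0.14,2.22,-0.39],
    [2.33,2.19,0.59,0.14,2.22,-0.39],
    [2.33,2.19,0.59,0.14,2.22,-0.39],
    [2.33,2.19,0.59,0.14,2.22,-0.39],
    [0,0,0,0,0,0],
    [0,0,0,0,0,0],
  ],
  grip=8.76,
)

```text
clock: 2.87
tool_pos: [0.5119, 0.1763, 0.2797]
orientation: [-180.0, -40.0, -8.3]
force: [0.4, -0.0, -0.6]
opening: 0.0874
gripper_force: 0.0
```

```bash
python3 - <<'E'
from h import *
o=get_obs(); print(o['clock'],o['joint_pos'].round(1),o['tool_pos'].round(4),o['orientation'].round(2))
s=save('wrist','w1'); print(s['position'],s['attitude'],s['fx'],s['cx'],s['cy'])
for t in ['can_orange_mid','can_orange']: print(t,[(np.round(d['position'],3).tolist(),round(d['score'],2)) for d in spot_point('wrist',t)[:3]],[(np.round(d['position'],3).tolist(),round(d['score'],2)) for d in spot_in('wrist',t)[:3]])
E
```

```text
2.8667 [ 48.8  -8.6 -58.2  66.8 -36.  -22. ] [0.5119 0.1763 0.2797] [-179.99  -39.97   -8.32]
[0.47648679 0.1820254  0.43100934] [-1.55101915e+02  2.00238503e-02 -9.82933023e+01] 301.3722846330669 281.38134765066565 204.98992784828187
can_orange_mid [([0.683, 0.006, 0.032], 0.87), ([0.764, 0.307, 0.025], 0.85)] [([0.747, 0.313, 0.053], 0.87), ([0.625, 0.165, 0.132], 0.78), ([0.656, 0.015, 0.062], 0.61)]
can_orange [([0.725, 0.372, 0.027], 0.97), ([0.699, 0.152, 0.03], 0.65), ([0.602, -0.014, 0.032], 0.62)] [([0.656, 0.008, 0.059], 0.95), ([0.744, 0.307, 0.053], 0.85), ([0.623, 0.164, 0.137], 0.77)]
```

View pics/w1.png

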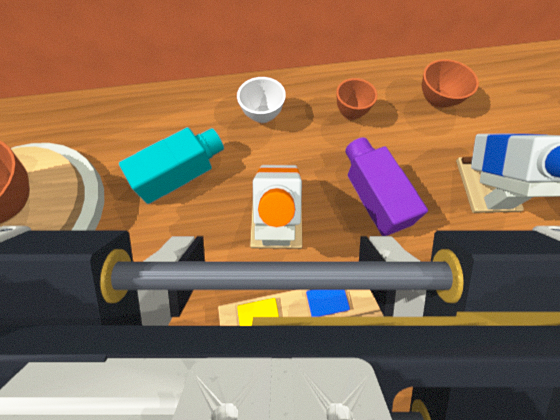

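The wrist view shows the orange cap at (277,207) with the body upright in the picture (columns 252–302), so a yaw of about -8° is right and the can sits about 5 mm to the left. Joint 3 is near its limit in this retracted pose, and moving in relieves that.

```bash
python3 - <<'E'
from h import *
s=snapshot('wrist')
bl=[b for b in blobs(s,'orange',150,150) if b[0]>300]; print(bl)
for a,(u,v) in bl: print(onz(s,u,v,.143).round(4))
t=snapshot('top'); c=snapshot('scene')
print(blobs(t,'orange',160),blobs(c,'orange',150),blobs(c,'blue',120),blobs(t,'blue',120))
R=tip(-8.3,40); a=-R.as_matrix()[:,2]
base=np.array([.702,.1545,.028]); print('cap top',base+.15*a)
E1=rows(T(base+.18*a,R),n=6); rows(T(base+.11*a,R),E1,n=6)
E
```

```text
[(72475, [268.3, 82.4]), (438, [332.3, 238.6]), (1040, [208.9, 306.6])]
[0.7816 0.1606 0.143 ]
[0.5631 0.1224 0.143 ]
[0.5149 0.2467 0.143 ]
[(70, [352.4, 93.5]), (1883, [527.8, 125.2]), (48, [555.8, 107.5]), (178, [218.3, 146.6]), (271, [205.5, 169.1]), (225, [308.3, 214.2])] [(7127, [320.4, 60.2]), (81, [267.3, 69.9]), (67, [548.1, 76.3]), (34031, [114.3, 240.9]), (31545, [490.1, 257.9]), (82, [296.4, 134.0]), (240, [270.5, 207.4]), (292, [328.7, 261.6]), (549, [304.8, 295.8]), (67, [250.9, 298.6]), (1186, [461.5, 409.3]), (280, [297.5, 410.1])] [(217, [206.5, 181.3]), (503, [189.5, 214.2]), (244, [331.1, 244.2])] [(106, [358.9, 139.1]), (252, [362.7, 163.9]), (223, [235.3, 217.9])]
cap top [0.60659176 0.16841856 0.14290667]
6 x [-0.21, -0.03, 2.27, -0.03, 0.02, 0.07] end err mm [0.3 0.  0.1] deg 0.03
6 x [-0.0, 0.0, 1.16, -0.0, -0.0, -0.0] end err mm [0.  0.1 0.4] deg 0.03
```

```bash
python3 - <<'E'
from h import *
t=snapshot('top'); c=snapshot('scene'); w=snapshot('wrist')
print('orange cap',tri([ray(t,205.5,169.2),ray(c,328.7,261.6)]), tri([ray(t,205.5,169.2),ray(c,328.7,261.6),ray(w,277,207)]), onz(w,277,207,.143))
print('blue cap',tri([ray(t,362.7,163.9),ray(c,206.5,181.3)]))
print('blue tile',tri([ray(t,235.3,217.9),ray(c,331.1,244.2)]),'orange tile',tri([ray(t,308.5,213.6),ray(c,270.5,207.4)]))
E
```

```text
orange cap [0.61080376 0.16743399 0.13023045] [0.61096341 0.16878539 0.13016116] [0.60520236 0.17196722 0.143     ]
blue cap [ 0.61899655 -0.18049254  0.12846519]
blue tile [0.51833567 0.11415    0.02304064] orange tile [ 0.52733409 -0.06531026  0.0233292 ]
```

Call:
play_rows(
  plan=[
    [-0.2,0,2.27,0,0,0],
    [-0.2,0,2.27,0,0,0],
    [-0.2,0,2.27,0,0,0],
    [-0.2,0,2.27,0,0,0],
    [-0.2,0,2.27,0,0,0],
    [-0.2,0,2.27,0,0,0],
    [0,0,0,0,0,0],
    [0,0,0,0,0,0],
  ],
)

```text
clock: 4.08
tool_pos: [0.5894, 0.1801, 0.1958]
orientation: [178.1, -37.3, -8.0]
force: [-0.8, -0.1, -0.5]
opening: 0.0875
gripper_force: 0.0
```

```bash
python3 - <<'E'
from h import *
o=get_obs(); print(o['clock'],o['joint_pos'].round(1),o['tool_pos'].round(4),o['orientation'].round(2))
s=save('wrist','w2')
E
```

```text
4.0833 [ 28.2   4.5 -57.1  95.5 -22.6 -36.4] [0.5894 0.1801 0.1958] [178.15 -37.33  -7.95]
```

View pics/w2.png

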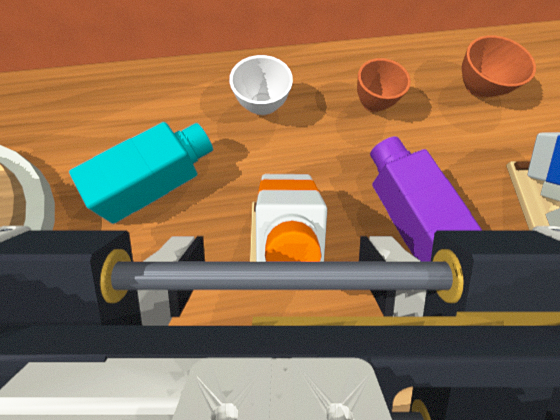

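The wrist view shows the orange cap at (293,243), with the can between the fingers but turned. Joint 4 hit its 95.5° limit because the forearm is steeper than the tool. I'll fit the kinematics from the poses so far and choose a more upright tool tilt.

```bash
cat >> h.py <<'E'
from scipy.optimize import least_squares
Q=np.array([[91.2186,20.5915,.6363,-.0205,-70.1357,-16.5048],[48.8,-8.6,-58.2,66.8,-36.,-22.],[28.2,4.5,-57.1,95.5,-22.6,-36.4]])
P=np.array([[.17788,.65069,.24464],[.5119,.1763,.2797],[.5894,.1801,.1958]])
O=np.array([[179.907,0,-15.293],[-179.99,-39.97,-8.32],[178.15,-37.33,-7.95]])
def rx(a):return Ro.from_euler('x',a,degrees=True)
def ry(a):return Ro.from_euler('y',a,degrees=True)
def rz(a):return Ro.from_euler('z',a,degrees=True)
def fk(q,p,s=(1,-1,1)):
    a1,d1,a2,a3,d4,d6=p; b=rz(q[0]); u=b*ry(q[1]); f=u*ry(-q[2])  # pitch down = q2-q3
    x=b.apply([a1,0,d1])+u.apply([0,0,a2])+f.apply([d4,0,a3])
    w=f*rx(s[0]*q[3])*ry(s[1]*q[4])*rx(s[2]*q[5]); x=x+w.apply([d6,0,0])
    return x,w
E
python3 - <<'E'
from h import *
best=None
for s in [(a,-1,c) for a in(1,-1) for c in (1,-1)]:
    f=lambda p:np.concatenate([fk(q,p,s)[0]-x for q,x in zip(Q,P)])
    r=least_squares(f,[.1,.3,.4,.05,.4,.2])
    W=[fk(q,r.x,s)[1].inv()*Ro.from_euler('xyz',o,degrees=True) for q,o in zip(Q,O)]
    print(s,r.cost,r.x.round(4),np.abs(r.fun).max().round(4),[np.degrees((W[0].inv()*w).magnitude()).round(2) for w in W],W[0].as_euler('xyz',degrees=True).round(1))
E
```

```text
(1, -1, 1) 0.022121478385934253 [ 0.6646 -1.0122  0.4881  0.2958 -0.3123 -0.4299] 0.1917 [np.float64(0.0), np.float64(124.87), np.float64(154.24)] [-90.   33.  -89.9]
(1, -1, -1) 0.022121478385934253 [ 0.6646 -1.0122  0.4881  0.2958 -0.3123 -0.4299] 0.1917 [np.float64(0.0), np.float64(133.67), np.float64(169.05)] [-90.   0. -90.]
(-1, -1, 1) 0.020436914281171448 [0.1906 0.2194 0.5493 0.0484 0.2619 0.4388] 0.1918 [np.float64(0.0), np.float64(10.95), np.float64(39.85)] [-90.  33. -90.]
(-1, -1, -1) 0.02043691428117144 [0.1906 0.2194 0.5493 0.0484 0.2619 0.4388] 0.1918 [np.float64(0.0), np.float64(0.08), np.float64(0.1)] [-90.  -0. -90.]
```

```bash
cat >> h.py <<'E'
S=(-1,-1,-1)
W0=Ro.from_euler('xyz',[-90,0,-90],degrees=True)
def fk2(q,p):
    x,w=fk(q,p[:6],S); x=x+rz(q[0]).apply([0,p[6],0])
    return x,w*W0
def fkfit(Qs,Ps): return least_squares(lambda p:np.concatenate([fk2(q,p)[0]-x for q,x in zip(Qs,Ps)]+[1e-3*(p-[0,.3,.5,.0,.4,.3,-.19])]),[.0,.3,.5,.0,.4,.3,-.19])
def ik(goal,p,q0):
    lo=np.array([-176,-82,-58.2,-173.8,-174.7,-.0-173.6]);hi=np.array([176,121.7,71.7,95.4,-.2,173.6])
    def f(q):
        x,w=fk2(q,p); return np.r_[(x-goal[:3,3])*10,(w.inv()*Ro.from_matrix(goal[:3,:3])).as_rotvec()]
    best=None
    for k in range(6):
        r=least_squares(f,np.clip(q0+np.random.default_rng(k).normal(0,25,6)*(k>0),lo+1,hi-1),bounds=(lo,hi))
        if best is None or r.cost<best.cost: best=r
        if best.cost<1e-9: break
    return best.x,best.cost
E
python3 - <<'E'
from h import *
r=fkfit(Q,P); print(r.x.round(4),(r.fun[:9]*1000).round(1))
E
```

```text
[ 0.3792 -0.2707  0.5249  0.1468  0.0334  0.0931 -0.1649] [-26.8  -2.1   9.6 -42.7  33.  -32.9  42.4 -68.8  23.3]
```

```bash
cat >> h.py <<'E'
def fk2(q,p):
    x,w=fk(q,p[:6],S); x=x+rz(q[0]).apply([0,p[6],0])+(w*W0).apply([p[7],p[8],0])
    return x,w*W0
P0=np.array([.05,.35,.45,0,.45,.35,0,0,0])
def fkfit(Qs,Ps,lam=1e-3): return least_squares(lambda p:np.concatenate([fk2(q,p)[0]-x for q,x in zip(Qs,Ps)]+[lam*(p-P0)]),P0)
E
python3 - <<'E'
from h import *
for l in (1e-2,1e-3,1e-4):
    r=fkfit(Q,P,l); print(r.x.round(4),(r.fun[:9]*1000).round(1))
E
```

```text
[-0.1595  0.21    0.6603  0.0718  0.4502  0.4972 -0.0014  0.1464 -0.176 ] [-0.  -0.  -0.   0.   0.2  0.  -0.  -0.2  0. ]
[-0.1601  0.2084  0.6615  0.0731  0.4482  0.4985 -0.0025  0.145  -0.1773] [-0. -0. -0.  0.  0.  0. -0. -0.  0.]
[-0.1601  0.2084  0.6615  0.0731  0.4482  0.4985 -0.0025  0.145  -0.1773] [-0. -0. -0.  0.  0.  0. -0. -0.  0.]
```

Call:
play_rows(
  plan=[
    [0,0,-2,0,0,0],
    [0,0,-2,0,0,0],
    [0,0,-2,0,0,0],
    [0,0,-2,0,0,0],
    [0,0,-2,0,0,0],
    [0,0,-1,0,-4,0],
    [0,0,-1,0,-4,0],
    [0,0,-1,0,-4,0],
    [0,0,0,0,0,0],
  ],
)

```text
clock: 4.88
tool_pos: [0.5141, 0.1978, 0.3044]
orientation: [178.9, -25.8, -8.5]
force: [0.8, 1.9, 0.8]
opening: 0.0877
gripper_force: 0.0
```

```bash
cat >> h.py <<'E'
def log():
    o=get_obs(); open('log.txt','a').write(' '.join(map(str,[*o['joint_pos'],*o['tool_pos'],*o['orientation']]))+'\n'); print(o['clock'],o['joint_pos'].round(2),o['tool_pos'].round(4),o['orientation'].round(2),o['opening'].round(4),o['gripper_force'],o['force'].round(1))
E
python3 -c "
from h import *
log()"
```

```text
Traceback (most recent call last):
  File "h.py", line 72, in log
    o=get_obs(); open('log.txt','a').write(' '.join(map(str,[*o['joint_pos'],*o['tool_pos'],*o['orientation']]))+'\n'); print(o['clock'],o['joint_pos'].round(2),o['tool_pos'].round(4),o['orientation'].round(2),o['opening'].round(4),o['gripper_force'],o['force'].round(1))
                                                                                                                                                                                                                  ^^^^^^^^^^^^^^^^^^
AttributeError: 'float' object has no attribute 'round'
```

Call:
play_rows(
  plan=[
    [0,0,0,0,-5,0],
    [0,0,0,0,-5,0],
    [0,0,0,0,-5,0],
    [0,0,0,0,-5,0],
    [0,0,0,0,-4,0],
    [0,0,0,0,0,0],
  ],
)

```text
clock: 5.38
tool_pos: [0.5162, 0.1936, 0.3003]
orientation: [178.4, -1.8, -9.3]
force: [0.3, 1.0, -0.3]
opening: 0.0877
gripper_force: 0.0
```

```bash
python3 -c "
from h import *
log()
L=np.loadtxt('log.txt'); Qs=np.vstack([Q,L[:,:6]]); Ps=np.vstack([P,L[:,6:9]])
for l in (1e-3,1e-4):
    r=fkfit(Qs,Ps,l); print(r.x.round(4),(r.fun[:15]*1000).round(1))"
```

```text
Traceback (most recent call last):
  File "h.py", line 72, in log
    o=get_obs(); open('log.txt','a').write(' '.join(map(str,[*o['joint_pos'],*o['tool_pos'],*o['orientation']]))+'\n'); print(o['clock'],o['joint_pos'].round(2),o['tool_pos'].round(4),o['orientation'].round(2),o['opening'].round(4),o['gripper_force'],o['force'].round(1))
                                                                                                                                                                                                                  ^^^^^^^^^^^^^^^^^^
AttributeError: 'float' object has no attribute 'round'
```

```bash
sed -i "s/o\['opening'\].round(4)/round(float(o['opening']),4)/" h.py; python3 -c "
from h import *
log()
L=np.loadtxt('log.txt')[:2]; Qs=np.vstack([Q,L[:,:6]]); Ps=np.vstack([P,L[:,6:9]])
print(L.round(3))
for l in (1e-3,1e-4):
    r=fkfit(Qs,Ps,l); print(r.x.round(4),(r.fun[:15]*1000).round(1))
print([np.degrees((fk2(q,r.x)[1].inv()*Ro.from_euler('xyz',o,degrees=True)).magnitude()).round(2) for q,o in zip(Qs,np.vstack([O,L[:,9:]]))])"
```

```text
5.3833 [ 42.57   6.58 -11.7    2.52 -71.85  37.36] [0.5162 0.1936 0.3003] [178.43  -1.81  -9.26] 0.0877 0.0 [ 0.3  1.  -0.3]
[[ 54.863  -4.624 -37.81   31.162 -50.079   7.501   0.514   0.198   0.304
  178.913 -25.757  -8.497]
 [ 42.567   6.583 -11.695   2.519 -71.851  37.359   0.516   0.194   0.3
  178.432  -1.812  -9.262]]
[ 0.1098 -0.2581  0.668   0.1869  0.1908  0.2232 -0.1195  0.0918 -0.0681] [ 35.5 -19.3   9.8 -18.9 -11.3 -13.5  50.9 -56.5   9.8 -45.8  29.9  -7.
 -13.9  51.9   0.8]
[ 0.1098 -0.2581  0.668   0.1869  0.1907  0.2232 -0.1195  0.0918 -0.0681] [ 35.5 -19.3   9.8 -18.9 -11.3 -13.5  50.9 -56.5   9.8 -45.8  29.9  -7.
 -13.9  51.9   0.8]
[np.float64(0.01), np.float64(0.08), np.float64(0.11), np.float64(0.0), np.float64(0.0)]
```

```bash
cat >> h.py <<'E'
def fk2(q,p):
    x,w=fk(q,p[:6],S); f=rz(q[0])*ry(q[1]-q[2])*rx(-q[3])
    return x+f.apply([0,p[6],0])+rz(q[0]).apply([0,p[7],0]),w*W0
P0=np.array([.0,.25,.54,0,.54,.35,-.15,0])
def model(lam=1e-4):
    L=np.loadtxt('log.txt'); return fkfit(np.vstack([Q,L[:,:6]]),np.vstack([P,L[:,6:9]]),lam)
E
python3 -c "
from h import *
r=model(); print(r.x.round(4),(r.fun[:-8]*1000).round(1))"
```

```text
[ 0.0011  0.1974  0.6008  0.0007  0.4624  0.3579 -0.191  -0.0009] [ 0.1 -0.1  0.1  0.2 -0.4 -0.3 -0.   0.3  0.3 -0.2  0.2 -0.2  0.   0.
  0.   0.   0.   0. ]
```

```bash
cat >> h.py <<'E'
CAN=dict(orange=(np.array([.700,.155,.028]),-8.3),blue=(np.array([.708,-.193,.028]),-8))
PL=dict(orange=np.array([.4673,-.0677,.012]),blue=np.array([.4583,.1113,.012]))
H=.112
def grasp(c,tilt,back=0,flip=0,up=0):
    b,y=CAN[c]; a=-tip(y,40).as_matrix()[:,2]; R=tip(y,tilt)
    return T(b+H*a-back*R.as_matrix()[:,2]+[0,0,up],R*rz(180*flip))
def place(c,tilt,yaw=2.8,flip=0,up=0):
    R=tip(yaw,tilt-40); return T(PL[c]+[0,0,H+up],R*rz(180*flip))
E
python3 - <<'E'
from h import *
p=model().x; q0=np.array([40,6,-12,2,-72,37.])
for c in CAN:
  for t in (40,30,25,20,15,10):
    print(c,t)
    for n,g in [('pre',grasp(c,t,.1)),('gr',grasp(c,t)),('pl',place(c,t)),('plup',place(c,t,up=.18)),('pl-90',place(c,t,-87.2)),('pl90',place(c,t,92.8)),('pl90f',place(c,t,92.8,1))]:
        q,k=ik(g,p,q0); print('  ',n,q.round(0).tolist(),'ok' if k<1e-7 else 'BAD %.1e'%k)
E
```

```text
orange 40
   pre [33.0, 3.0, -58.0, 86.0, -25.0, -32.0] BAD 4.0e-03
   gr [25.0, 15.0, -53.0, 95.0, -22.0, -37.0] BAD 1.7e-02
   pl [16.0, 8.0, -34.0, -0.0, -48.0, 77.0] ok
   plup [16.0, -1.0, -18.0, 0.0, -73.0, 77.0] ok
   pl-90 [16.0, 8.0, -34.0, -0.0, -48.0, -13.0] ok
   pl90 [16.0, 8.0, -34.0, 0.0, -48.0, 167.0] ok
   pl90f [16.0, 8.0, -34.0, -0.0, -48.0, -13.0] ok
orange 30
   pre [39.0, 4.0, -52.0, 60.0, -25.0, -11.0] ok
   gr [21.0, 14.0, -53.0, 95.0, -14.0, -32.0] BAD 7.4e-04
   pl [14.0, 14.0, -26.0, -2.0, -60.0, 80.0] ok
   plup [14.0, 5.0, -11.0, -2.0, -83.0, 79.0] ok
   pl-90 [7.0, 10.0, -27.0, -13.0, -53.0, 3.0] ok
   pl90 [23.0, 8.0, -40.0, 13.0, -46.0, 150.0] ok
   pl90f [23.0, 8.0, -40.0, 13.0, -46.0, -30.0] ok
orange 25
   pre [42.0, 5.0, -43.0, 39.0, -31.0, 7.0] ok
   gr [27.0, 14.0, -51.0, 74.0, -15.0, -16.0] ok
   pl [13.0, 17.0, -22.0, -3.0, -65.0, 81.0] ok
   plup [13.0, 8.0, -8.0, -3.0, -88.0, 80.0] ok
   pl-90 [3.0, 12.0, -24.0, -18.0, -56.0, 11.0] ok
   pl90 [26.0, 8.0, -43.0, 19.0, -46.0, 142.0] ok
   pl90f [26.0, 8.0, -43.0, 19.0, -46.0, -38.0] ok
orange 2
[... 2510 characters left out ...]
5
   pre [3.0, 10.0, -21.0, 4.0, -43.0, 77.0] ok
   gr [2.0, 19.0, -25.0, 5.0, -32.0, 76.0] ok
   pl [29.0, 23.0, -13.0, -11.0, -77.0, 69.0] ok
   plup [29.0, 15.0, 0.0, -11.0, -98.0, 65.0] ok
   pl-90 [16.0, 10.0, -24.0, -31.0, -54.0, 5.0] ok
   pl90 [50.0, 15.0, -38.0, 20.0, -58.0, 119.0] ok
   pl90f [50.0, 15.0, -38.0, 20.0, -58.0, -61.0] ok
blue 10
   pre [2.0, 14.0, -15.0, 2.0, -51.0, 79.0] ok
   gr [2.0, 21.0, -20.0, 3.0, -40.0, 78.0] ok
   pl [27.0, 26.0, -9.0, -12.0, -82.0, 70.0] ok
   plup [27.0, 18.0, 3.0, -12.0, -103.0, 66.0] ok
   pl-90 [11.0, 12.0, -22.0, -36.0, -57.0, 12.0] ok
   pl90 [52.0, 17.0, -38.0, 22.0, -61.0, 115.0] ok
   pl90f [52.0, 17.0, -38.0, 22.0, -61.0, -65.0] ok
```

```bash
cat >> h.py <<'E'
def chk(M,goal,n=8):
    p=model().x; q=get_obs()['joint_pos']; Rr=Ro.from_matrix(M[:3,:3].T@goal[:3,:3]).as_rotvec()
    for i in range(1,n+1):
        G=T(M[:3,3]+(goal-M)[:3,3]*i/n,Ro.from_matrix(M[:3,:3])*Ro.from_rotvec(Rr*i/n)); qn,k=ik(G,p,q)
        if k>1e-7 or np.abs(qn-q).max()>40: print('  !',i,qn.round(0),k)
        q=qn
    print('  end q',q.round(0))
E
python3 - <<'E'
from h import *
g=grasp('orange',18,.09); print(g.round(3).tolist()); chk(cur(),g); E1=rows(g,n=8); rows(grasp('orange',18),E1,n=6)
E
```

```text
[[0.941, -0.144, 0.306, 0.601], [-0.137, -0.99, -0.045, 0.169], [0.309, 0.0, -0.951, 0.199], [0.0, 0.0, 0.0, 1.0]]
  end q [ 40.   9. -32.  22. -39.  25.]
8 x [0.89, 0.11, 1.42, 0.22, 2.02, -0.09] end err mm [-0.1  0.4  0.1] deg 0.05
6 x [0.0, 0.01, 1.5, -0.01, 0.01, -0.0] end err mm [-0.2 -0.1  0.1] deg 0.04
```

Call:
play_rows(
  plan=[
    [0.89,0.11,1.42,0.22,2.02,-0.09],
    [0.89,0.11,1.42,0.22,2.02,-0.09],
    [0.89,0.11,1.42,0.22,2.02,-0.09],
    [0.89,0.11,1.42,0.22,2.02,-0.09],
    [0.89,0.11,1.42,0.22,2.02,-0.09],
    [0.89,0.11,1.42,0.22,2.02,-0.09],
    [0.89,0.11,1.42,0.22,2.02,-0.09],
    [0.89,0.11,1.42,0.22,2.02,-0.09],
    [0,0,0,0,0,0],
    [0,0,0,0,0,0],
  ],
)

```text
clock: 6.22
tool_pos: [0.598, 0.1703, 0.1993]
orientation: [-180.0, -18.0, -8.1]
force: [-0.3, 0.4, 1.0]
opening: 0.0875
gripper_force: 0.0
```

```bash
python3 - <<'E'
from h import *
log(); rows(grasp('orange',18),n=6)
s=save('wrist','w3')
b,y=CAN['orange']; a=-tip(y,40).as_matrix()[:,2]; p=b+.15*a
d=Ro.from_euler('xyz',s['attitude'],degrees=True).inv().apply(p-s['position']); print('expected cap top px',s['cx']+s['fx']*d[0]/d[2],s['cy']+s['fy']*d[1]/d[2])
E
```

```text
6.2167 [ 40.76   9.13 -32.08  21.75 -38.75  25.3 ] [0.598  0.1703 0.1993] [-179.96  -17.98   -8.09] 0.0875 0.0 [-0.3  0.4  1. ]
6 x [0.05, 0.01, 1.52, -0.02, 0.0, 0.03] end err mm [-0.1 -0.  -0.3] deg 0.03
expected cap top px 282.9141295844687 244.53288785157972
```

View pics/w3.png

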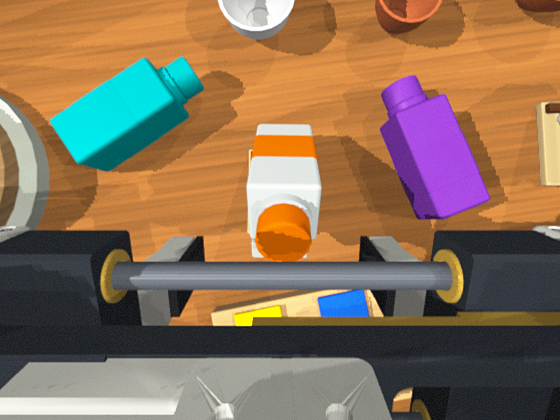

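The wrist view shows the orange cap top at about (285,239), centred between the fingers. It is about 5 px farther out than predicted, so I'll shift the base 3 mm outwards.

```bash
sed -i 's/\[.700,.155,.028\]/[.703,.1545,.028]/' h.py; python3 - <<'E'
from h import *
rows(grasp('orange',18),n=6)
E
```

```text
6 x [0.09, 0.02, 1.55, -0.03, -0.0, 0.03] end err mm [ 0.4  0.2 -0.2] deg 0.04
```

Call:
play_rows(
  plan=[
    [0.09,0.02,1.55,0,0,0],
    [0.09,0.02,1.55,0,0,0],
    [0.09,0.02,1.55,0,0,0],
    [0.09,0.02,1.55,0,0,0],
    [0.09,0.02,1.55,0,0,0],
    [0.09,0.02,1.55,0,0,0],
    [0,0,0,0,0,0],
  ],
)

```text
clock: 6.85
tool_pos: [0.6327, 0.1652, 0.1117]
orientation: [-179.9, -17.9, -8.2]
force: [0.5, -0.2, 0.8]
opening: 0.0878
gripper_force: 0.0
```

Call:
play_rows(
  plan=[
    [0,0,0,0,0,0],
    [0,0,0,0,0,0],
    [0,0,0,0,0,0],
    [0,0,0,0,0,0],
    [0,0,0,0,0,0],
    [0,0,0,0,0,0],
    [0,0,0,0,0,0],
    [0,0,0,0,0,0],
  ],
  grip=3,
)

```text
clock: 7.52
tool_pos: [0.6332, 0.1658, 0.1139]
orientation: [-179.8, -18.1, -8.2]
force: [-3.1, -0.2, 5.5]
opening: 0.0562
gripper_force: 29.9
```

```bash
python3 - <<'E'
from h import *
log(); M=cur(); U=M.copy(); U[2,3]+=.21
rows(U,n=8)
E
```

```text
7.5167 [ 36.59  17.14 -36.68  29.5  -25.97  19.76] [0.6332 0.1658 0.1139] [-179.77  -18.07   -8.18] 0.0562 29.861757159233093 [-3.1 -0.2  5.5]
8 x [0.81, -0.01, -2.5, -0.0, 0.0, 0.0] end err mm [-0.4  0.1  0.2] deg 0.0
```

Call:
play_rows(
  plan=[
    [0.2,0,-0.6,0,0,0],
    [0.4,0,-1.2,0,0,0],
    [0.8,0,-2.5,0,0,0],
    [0.8,0,-2.5,0,0,0],
    [0.8,0,-2.5,0,0,0],
    [0.8,0,-2.5,0,0,0],
    [0.8,0,-2.5,0,0,0],
    [0.8,0,-2.5,0,0,0],
    [0.8,0,-2.5,0,0,0],
    [0.6,0,-1.8,0,0,0],
    [0,0,0,0,0,0],
    [0,0,0,0,0,0],
  ],
)

```text
clock: 8.52
tool_pos: [0.6318, 0.165, 0.3352]
orientation: [-179.7, -18.0, -8.2]
force: [0.5, -0.7, -3.9]
opening: 0.056
gripper_force: 29.8
```

```bash
python3 - <<'E'
from h import *
log()
g=place('orange',18,-87.2,up=.18)
# via: right the can first at current place, then travel
M=cur(); A=T([.58,.12,M[2,3]+.01],tip(-30,-22)); print(M.round(3).tolist())
chk(M,A); E1=rows(A,n=16); 
B=g; chk(A,B); rows(B,E1,n=16)
E
```

```text
8.5167 [ 38.54   6.6  -14.52  15.32 -57.1   36.26] [0.6318 0.165  0.3352] [-179.73  -17.99   -8.21] 0.056 29.83485460281372 [ 0.5 -0.7 -3.9]
[[0.941, -0.141, 0.306, 0.632], [-0.136, -0.99, -0.04, 0.165], [0.309, -0.004, -0.951, 0.335], [0.0, 0.0, 0.0, 1.0]]
  end q [  20.   21.   17.  -17. -101.   39.]
16 x [-0.23, 0.37, -0.07, 0.03, -2.47, 1.39] end err mm [-0.7 -0.   0. ] deg 0.11
  ! 1 [ 17.  18.  14. -18. -98.  35.] 5.705659116456945e-27
  end q [ -3.   4.  -7. -22. -82.  10.]
16 x [0.67, 1.28, 0.01, 1.35, 0.0, 3.32] end err mm [-0.6  0.9 -0.4] deg 0.09
```

Call:
play_rows(
  plan=[
    [-0.23,0.37,-0.07,0.03,-2.47,1.39],
    [-0.23,0.37,-0.07,0.03,-2.47,1.39],
    [-0.23,0.37,-0.07,0.03,-2.47,1.39],
    [-0.23,0.37,-0.07,0.03,-2.47,1.39],
    [-0.23,0.37,-0.07,0.03,-2.47,1.39],
    [-0.23,0.37,-0.07,0.03,-2.47,1.39],
    [-0.23,0.37,-0.07,0.03,-2.47,1.39],
    [-0.23,0.37,-0.07,0.03,-2.47,1.39],
    [-0.23,0.37,-0.07,0.03,-2.47,1.39],
    [-0.23,0.37,-0.07,0.03,-2.47,1.39],
    [-0.23,0.37,-0.07,0.03,-2.47,1.39],
    [-0.23,0.37,-0.07,0.03,-2.47,1.39],
    [-0.23,0.37,-0.07,0.03,-2.47,1.39],
    [-0.23,0.37,-0.07,0.03,-2.47,1.39],
    [-0.23,0.37,-0.07,0.03,-2.47,1.39],
    [-0.23,0.37,-0.07,0.03,-2.47,1.39],
    [0,0,0,0,0,0],
  ],
)

```text
clock: 9.93
tool_pos: [0.5794, 0.119, 0.3421]
orientation: [179.7, 22.3, -30.2]
force: [-1.0, 0.3, -3.2]
opening: 0.0564
gripper_force: 29.8
```

```bash
python3 - <<'E'
from h import *
log(); g=place('orange',18,-87.2,up=.18); chk(cur(),g,12); rows(g,n=16)
E
```

```text
9.9333 [  19.47   21.14   17.42  -16.93 -100.97   39.32] [0.5794 0.119  0.3421] [179.65  22.34 -30.2 ] 0.0564 29.824814200401306 [-1.   0.3 -3.2]
  end q [ -3.   4.  -7. -22. -82.  10.]
16 x [0.66, 1.28, -0.01, 1.36, 0.01, 3.3] end err mm [-0.8  0.1  0.6] deg 0.07
```

Call:
play_rows(
  plan=[
    [0.66,1.28,-0.01,1.36,0.01,3.3],
    [0.66,1.28,-0.01,1.36,0.01,3.3],
    [0.66,1.28,-0.01,1.36,0.01,3.3],
    [0.66,1.28,-0.01,1.36,0.01,3.3],
    [0.66,1.28,-0.01,1.36,0.01,3.3],
    [0.66,1.28,-0.01,1.36,0.01,3.3],
    [0.66,1.28,-0.01,1.36,0.01,3.3],
    [0.66,1.28,-0.01,1.36,0.01,3.3],
    [0.66,1.28,-0.01,1.36,0.01,3.3],
    [0.66,1.28,-0.01,1.36,0.01,3.3],
    [0.66,1.28,-0.01,1.36,0.01,3.3],
    [0.66,1.28,-0.01,1.36,0.01,3.3],
    [0.66,1.28,-0.01,1.36,0.01,3.3],
    [0.66,1.28,-0.01,1.36,0.01,3.3],
    [0.66,1.28,-0.01,1.36,0.01,3.3],
    [0.66,1.28,-0.01,1.36,0.01,3.3],
    [0,0,0,0,0,0],
    [0,0,0,0,0,0],
  ],
)

```text
clock: 11.43
tool_pos: [0.4664, -0.0673, 0.3062]
orientation: [-179.6, 21.9, -86.9]
force: [0.6, -0.4, -3.2]
opening: 0.0561
gripper_force: 29.8
```

```bash
python3 - <<'E'
from h import *
log(); rows(place('orange',18,-87.2,up=.03),n=10)
save('scene','s1')
a=cv2.imread('pics/s1.png'); save('top','t1'); b=cv2.imread('pics/t1.png')
cv2.imwrite('pics/c1.png',np.hstack([cv2.resize(a[60:320,150:410],(400,400)),cv2.resize(b[80:340,150:410],(400,400))]))
for c in('scene','top'):
    for t in('can_orange_mid','can_orange'):print(c,t,[(np.round(d['position'],3).tolist(),round(d['score'],2)) for d in spot_point(c,t)[:4]])
E
```

```text
11.4333 [ -2.83   3.77  -7.31 -22.09 -81.56   9.67] [ 0.4664 -0.0673  0.3062] [-179.61   21.92  -86.87] 0.0561 29.8262357711792 [ 0.6 -0.4 -3.2]
10 x [0.57, -0.0, 1.41, -0.03, -0.01, 0.03] end err mm [-0.4  0.3  0.1] deg 0.04
scene can_orange_mid [([0.764, 0.307, 0.029], 0.86), ([0.684, -0.002, 0.028], 0.78), ([0.464, -0.064, 0.271], 0.61)]
scene can_orange [([0.729, 0.374, 0.03], 0.87), ([0.464, -0.066, 0.2], 0.82), ([0.607, -0.013, 0.03], 0.77)]
top can_orange_mid [([0.765, 0.308, 0.031], 0.58)]
top can_orange [([0.724, 0.372, 0.028], 0.61)]
```

View pics/c1.png

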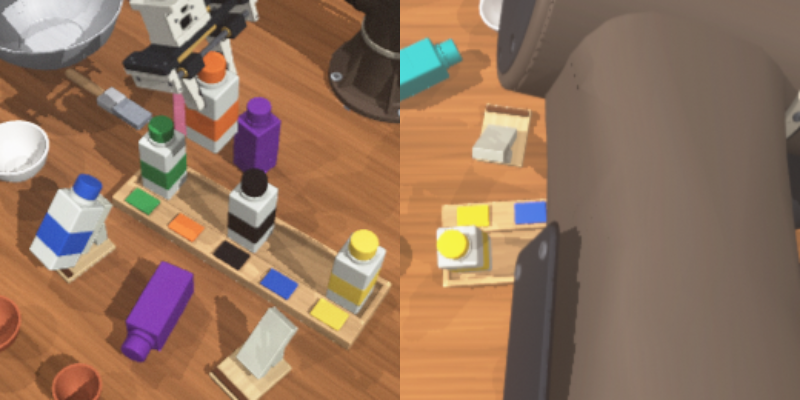

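The crop shows the orange can held upright over its gap, with green, black and yellow undisturbed. Lowering it now.

Call:
play_rows(
  plan=[
    [0.57,0,1.41,0,0,0],
    [0.57,0,1.41,0,0,0],
    [0.57,0,1.41,0,0,0],
    [0.57,0,1.41,0,0,0],
    [0.57,0,1.41,0,0,0],
    [0.57,0,1.41,0,0,0],
    [0.57,0,1.41,0,0,0],
    [0.57,0,1.41,0,0,0],
    [0.57,0,1.41,0,0,0],
    [0.57,0,1.41,0,0,0],
    [0,0,0,0,0,0],
    [0,0,0,0,0,0],
    [0,0,0,0,0,0],
  ],
)

```text
clock: 12.82
tool_pos: [0.4691, -0.0673, 0.1552]
orientation: [-179.6, 21.9, -86.8]
force: [-0.1, -1.1, -2.7]
opening: 0.0562
gripper_force: 29.8
```

```bash
python3 - <<'E'
from h import *
log(); rows(place('orange',18,-87.2,up=.007),n=7)
snapshot('scene')
for t in('can_orange_mid','can_orange','can_black_mid','can_green_mid'):print(t,[(np.round(d['position'],3).tolist(),round(d['score'],2)) for d in spot_point('scene',t)[:4]])
E
```

```text
12.8167 [ -3.18  11.69 -18.21 -24.37 -64.35  17.75] [ 0.4691 -0.0673  0.1552] [-179.59   21.93  -86.85] 0.0562 29.826440513134003 [-0.1 -1.1 -2.7]
7 x [0.13, 0.03, 0.32, -0.04, -0.01, 0.05] end err mm [-0.2  0.3  0. ] deg 0.02
can_orange_mid [([0.764, 0.309, 0.03], 0.91), ([0.468, -0.063, 0.121], 0.86), ([0.682, 0.001, 0.023], 0.71), ([0.474, -0.163, 0.083], 0.57)]
can_orange [([0.467, -0.066, 0.047], 0.82), ([0.728, 0.374, 0.028], 0.72), ([0.605, -0.01, 0.032], 0.7)]
can_black_mid [([0.464, 0.02, 0.093], 0.64)]
can_green_mid [([0.475, -0.159, 0.082], 0.72), ([0.336, -0.076, 0.073], 0.71), ([0.466, 0.019, 0.09], 0.49)]
```

Call:
play_rows(
  plan=[
    [0.13,0.03,0.32,0,0,0],
    [0.13,0.03,0.32,0,0,0],
    [0.13,0.03,0.32,0,0,0],
    [0.13,0.03,0.32,0,0,0],
    [0.13,0.03,0.32,0,0,0],
    [0.13,0.03,0.32,0,0,0],
    [0.13,0.03,0.32,0,0,0],
    [0,0,0,0,0,0],
    [0,0,0,0,0,0],
  ],
)

```text
clock: 13.82
tool_pos: [0.4663, -0.0674, 0.1301]
orientation: [-179.7, 22.0, -86.9]
force: [0.3, -1.0, -2.2]
opening: 0.056
gripper_force: 29.8
```

Call:
play_rows(
  plan=[
    [0.07,0,0.18,0,0,0],
    [0.07,0,0.18,0,0,0],
    [0.04,0,0.1,0,0,0],
    [0,0,0,0,0,0],
    [0,0,0,0,0,0],
  ],
)

```text
clock: 14.23
tool_pos: [0.4665, -0.0673, 0.1254]
orientation: [-179.6, 22.0, -86.9]
force: [0.5, 0.2, -2.2]
opening: 0.056
gripper_force: 29.8
```

Call:
play_rows(
  plan=[
    [0.06,0,0.14,0,0,0],
    [0,0,0,0,0,0],
    [0,0,0,0,0,0],
  ],
)

```text
clock: 14.48
tool_pos: [0.4664, -0.0673, 0.1238]
orientation: [-179.6, 22.0, -86.9]
force: [0.0, 0.2, -2.4]
opening: 0.0561
gripper_force: 29.8
```

Call:
play_rows(
  plan=[
    [0.06,0,0.14,0,0,0],
    [0,0,0,0,0,0],
    [0,0,0,0,0,0],
  ],
)

```text
clock: 14.73
tool_pos: [0.4665, -0.0674, 0.1223]
orientation: [-179.6, 22.0, -86.9]
force: [-1.1, 0.6, -3.6]
opening: 0.0562
gripper_force: 29.8
```

Call:
play_rows(
  plan=[
    [0.06,0,0.14,0,0,0],
    [0,0,0,0,0,0],
    [0,0,0,0,0,0],
  ],
)

```text
clock: 14.98
tool_pos: [0.4664, -0.0674, 0.1219]
orientation: [-179.6, 22.0, -86.8]
force: [-3.2, 1.4, 6.2]
opening: 0.056
gripper_force: 29.9
```

```bash
python3 - <<'E'
from h import *
log(); snapshot('scene')
for t in('can_orange_mid','can_orange','can_black_mid'):print(t,[(np.round(d['position'],3).tolist(),round(d['score'],2)) for d in spot_point('scene',t)[:4]])
E
```

```text
14.9833 [ -3.39  13.92 -20.21 -25.29 -60.62  19.95] [ 0.4664 -0.0674  0.1219] [-179.61   21.96  -86.84] 0.056 29.91614520549774 [-3.2  1.4  6.2]
can_orange_mid [([0.766, 0.307, 0.027], 0.88), ([0.462, -0.062, 0.085], 0.76), ([0.68, 0.001, 0.03], 0.71), ([0.461, 0.023, 0.014], 0.39)]
can_orange [([0.464, -0.069, 0.015], 0.73), ([0.727, 0.376, 0.03], 0.65), ([0.605, -0.012, 0.03], 0.56)]
can_black_mid [([0.465, 0.019, 0.086], 0.88), ([0.468, 0.434, 0.001], 0.62), ([0.466, 0.023, 0.013], 0.22)]
```

Contact is confirmed at +6 N. Releasing and going straight up.

Call:
play_rows(
  plan=[
    [0,0,0,0,0,0],
    [0,0,0,0,0,0],
    [0,0,0,0,0,0],
    [0,0,0,0,0,0],
    [0,0,0,0,0,0],
    [0,0,0,0,0,0],
  ],
  grip=8.4,
)

```text
clock: 15.68
tool_pos: [0.4666, -0.0674, 0.1208]
orientation: [-179.6, 22.0, -86.9]
force: [0.8, -0.2, -0.1]
opening: 0.0834
gripper_force: 0.0
```

Call:
play_rows(
  plan=[
    [-0.2,0,-0.5,0,0,0],
    [-0.4,0,-1,0,0,0],
    [-0.57,0,-1.41,0,0,0],
    [-0.57,0,-1.41,0,0,0],
    [-0.75,0,-1.85,0,0,0],
    [-0.75,0,-1.85,0,0,0],
    [-0.75,0,-1.85,0,0,0],
    [-0.75,0,-1.85,0,0,0],
    [-0.75,0,-1.85,0,0,0],
    [-0.75,0,-1.85,0,0,0],
  ],
)

```text
clock: 16.52
tool_pos: [0.4653, -0.0674, 0.2895]
orientation: [-179.6, 21.9, -86.9]
force: [-0.1, -0.3, 0.3]
opening: 0.084
gripper_force: 0.0
```

```bash
python3 - <<'E'
from h import *
log(); M=cur()
snapshot('scene')
for t in('can_orange_mid','can_orange','can_black_mid','can_blue','can_blue_mid'):print(t,[(np.round(d['position'],3).tolist(),round(d['score'],2)) for d in spot_point('scene',t)[:4]])
g=grasp('blue',18,.13); print(g.round(3).tolist())
chk(M,g,12); rows(g,n=18)
E
```

```text
16.5167 [ -2.87   4.23  -8.93 -22.23 -79.59  10.52] [ 0.4653 -0.0674  0.2895] [-179.56   21.92  -86.87] 0.084 0.0 [-0.1 -0.3  0.3]
can_orange_mid [([0.762, 0.306, 0.027], 0.93), ([0.682, 0.004, 0.025], 0.81), ([0.462, -0.061, 0.087], 0.8)]
can_orange [([0.728, 0.375, 0.027], 0.93), ([0.462, -0.066, 0.011], 0.92), ([0.607, -0.015, 0.028], 0.68)]
can_black_mid [([0.466, 0.02, 0.092], 0.82)]
can_blue []
can_blue_mid [([0.661, -0.18, 0.086], 0.64)]
[[0.942, -0.139, 0.306, 0.597], [-0.132, -0.99, -0.043, -0.177], [0.309, 0.0, -0.951, 0.237], [0.0, 0.0, 0.0, 1.0]]
  end q [  3.   6. -24.   5. -42.  75.]
18 x [1.05, -0.13, 0.24, -0.17, 1.84, -4.46] end err mm [ 0.   0.5 -0.3] deg 0.08
```

```bash
cat >> h.py <<'E'
def zs(M,r,n):
    z=[]
    for _ in range(n): M=step(M,r); z.append(M[2,3])
    return np.round(z,3)
E
python3 - <<'E'
from h import *
M=cur(); A=T([.55,-.14,.32],tip(-8,18)); chk(M,A,12); E1=rows(A,n=18); print(E1.round(3).tolist()); print(zs(M,[0.95,-.09,.01,-.17,1.84,-4.46],18)); rows(grasp('blue',18,.1),E1,n=5)
E
```

```text
end q [  9.  -3. -23.   6. -53.  70.]
18 x [0.67, -0.14, -0.21, -0.17, 1.84, -4.46] end err mm [ 0.6 -0.3 -0.4] deg 0.08
[[0.942, -0.14, 0.306, 0.551], [-0.134, -0.99, -0.044, -0.14], [0.309, 0.0, -0.951, 0.32], [0.0, 0.0, 0.0, 1.0]]
[0.283 0.28  0.277 0.274 0.272 0.27  0.269 0.268 0.267 0.267 0.267 0.267
 0.268 0.269 0.271 0.273 0.275 0.278]
5 x [0.46, 0.6, 2.48, 0.01, 0.0, -0.01] end err mm [-0.1  0.3 -0.1] deg 0.03
```

Call:
play_rows(
  plan=[
    [0.67,-0.14,-0.21,-0.17,1.84,-4.46],
    [0.67,-0.14,-0.21,-0.17,1.84,-4.46],
    [0.67,-0.14,-0.21,-0.17,1.84,-4.46],
    [0.67,-0.14,-0.21,-0.17,1.84,-4.46],
    [0.67,-0.14,-0.21,-0.17,1.84,-4.46],
    [0.67,-0.14,-0.21,-0.17,1.84,-4.46],
    [0.67,-0.14,-0.21,-0.17,1.84,-4.46],
    [0.67,-0.14,-0.21,-0.17,1.84,-4.46],
    [0.67,-0.14,-0.21,-0.17,1.84,-4.46],
    [0.67,-0.14,-0.21,-0.17,1.84,-4.46],
    [0.67,-0.14,-0.21,-0.17,1.84,-4.46],
    [0.67,-0.14,-0.21,-0.17,1.84,-4.46],
    [0.67,-0.14,-0.21,-0.17,1.84,-4.46],
    [0.67,-0.14,-0.21,-0.17,1.84,-4.46],
    [0.67,-0.14,-0.21,-0.17,1.84,-4.46],
    [0.67,-0.14,-0.21,-0.17,1.84,-4.46],
    [0.67,-0.14,-0.21,-0.17,1.84,-4.46],
    [0.67,-0.14,-0.21,-0.17,1.84,-4.46],
    [0,0,0,0,0,0],
    [0,0,0,0,0,0],
  ],
  grip=8.76,
)

```text
clock: 18.48
tool_pos: [0.5504, -0.1403, 0.3192]
orientation: [-180.0, -17.9, -8.2]
force: [0.8, -0.0, 0.4]
opening: 0.0877
gripper_force: 0.0
```

```bash
python3 - <<'E'
from h import *
log(); rows(grasp('blue',18,.1),n=5)
s=save('wrist','w4')
def px(p):
    d=Ro.from_euler('xyz',s['attitude'],degrees=True).inv().apply(p-s['position']); return np.array([s['cx']+s['fx']*d[0]/d[2],s['cy']+s['fy']*d[1]/d[2]])
f=cv2.imread('pics/w4.png')
b,y=CAN['blue']; R=rz(y)*ry(-40)
for P in ([[x,yy,z] for x in(-.028,.028) for yy in (-.028,.028) for z in (0,.118)]+[[0,0,.15]]):
    u=px(b+R.apply(P)); cv2.circle(f,tuple(int(round(v)) for v in u),2,(0,0,255),-1); print(P,u.round(0))
cv2.imwrite('pics/w4b.png',f)
E
```

```text
18.4833 [  8.79  -2.47 -22.55   6.44 -52.91  69.92] [ 0.5504 -0.1403  0.3192] [-179.98  -17.9    -8.18] 0.0877 0.0 [ 0.8 -0.   0.4]
5 x [0.47, 0.6, 2.47, 0.01, 0.02, -0.03] end err mm [-0.2  0.2 -0. ] deg 0.02
[-0.028, -0.028, 0] [319. 144.]
[-0.028, -0.028, 0.118] [329. 186.]
[-0.028, 0.028, 0] [283. 144.]
[-0.028, 0.028, 0.118] [284. 186.]
[0.028, -0.028, 0] [322. 108.]
[0.028, -0.028, 0.118] [333. 144.]
[0.028, 0.028, 0] [283. 108.]
[0.028, 0.028, 0.118] [284. 144.]
[0, 0, 0.15] [309. 180.]
```

View pics/w4b.png

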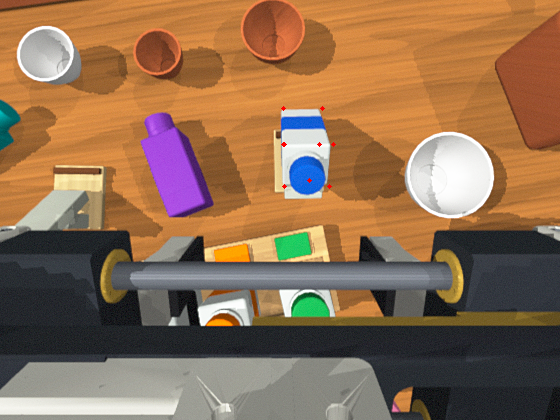

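The overlay shows the model corners on the blue can to within 1–5 px (cap at (308,175) against (309,180)), and the bowl is well clear at (449,175). Moving in.

```bash
sed -i 's/\[.708,-.193,.028\]/[.710,-.192,.028]/' h.py; python3 - <<'E'
from h import *
E1=rows(grasp('blue',18,.09),n=6); rows(grasp('blue',18),E1,n=6)
E
```

```text
6 x [0.42, 0.48, 2.23, 0.01, 0.02, -0.03] end err mm [-0.2  0.1  0.2] deg 0.03
6 x [0.0, 0.0, 1.5, -0.0, -0.0, -0.0] end err mm [-0.1  0.2  0.2] deg 0.03
```

Call:
play_rows(
  plan=[
    [0.42,0.48,2.23,0,0,0],
    [0.42,0.48,2.23,0,0,0],
    [0.42,0.48,2.23,0,0,0],
    [0.42,0.48,2.23,0,0,0],
    [0.42,0.48,2.23,0,0,0],
    [0.42,0.48,2.23,0,0,0],
    [0,0,0,0,0,0],
    [0,0,0,0,0,0],
  ],
)

```text
clock: 19.2
tool_pos: [0.611, -0.1786, 0.1986]
orientation: [180.0, -17.8, -8.2]
force: [-0.1, 0.3, 0.9]
opening: 0.0877
gripper_force: 0.0
```

```bash
python3 - <<'E'
from h import *
log(); rows(grasp('blue',18),n=6)
E
```

```text
19.2 [  3.23   9.81 -25.33   5.74 -37.57  74.54] [ 0.611  -0.1786  0.1986] [179.97 -17.77  -8.21] 0.0877 0.0 [-0.1  0.3  0.9]
6 x [0.01, -0.01, 1.49, 0.01, 0.04, -0.03] end err mm [ 0.1 -0.  -0.1] deg 0.04
```

Call:
play_rows(
  plan=[
    [0,0,1.5,0,0,0],
    [0,0,1.5,0,0,0],
    [0,0,1.5,0,0,0],
    [0,0,1.5,0,0,0],
    [0,0,1.5,0,0,0],
    [0,0,1.5,0,0,0],
    [0,0,0,0,0,0],
  ],
)

```text
clock: 19.78
tool_pos: [0.6387, -0.1818, 0.1135]
orientation: [180.0, -17.9, -8.1]
force: [-0.5, -0.4, -0.7]
opening: 0.0875
gripper_force: 0.0
```

Call:
play_rows(
  plan=[
    [0,0,0,0,0,0],
    [0,0,0,0,0,0],
    [0,0,0,0,0,0],
    [0,0,0,0,0,0],
    [0,0,0,0,0,0],
    [0,0,0,0,0,0],
    [0,0,0,0,0,0],
    [0,0,0,0,0,0],
  ],
  grip=3,
)

```text
clock: 20.45
tool_pos: [0.6396, -0.182, 0.1157]
orientation: [180.0, -18.1, -8.1]
force: [-2.3, 1.1, 5.4]
opening: 0.0559
gripper_force: 29.9
```

Call:
play_rows(
  plan=[
    [0.2,0,-0.6,0,0,0],
    [0.4,0,-1.2,0,0,0],
    [0.8,0,-2.5,0,0,0],
    [0.8,0,-2.5,0,0,0],
    [0.8,0,-2.5,0,0,0],
    [0.8,0,-2.5,0,0,0],
    [0.8,0,-2.5,0,0,0],
    [0.8,0,-2.5,0,0,0],
    [0.8,0,-2.5,0,0,0],
    [0.6,0,-1.8,0,0,0],
    [0,0,0,0,0,0],
    [0,0,0,0,0,0],
  ],
)

```text
clock: 21.45
tool_pos: [0.638, -0.1817, 0.3359]
orientation: [-180.0, -18.0, -8.1]
force: [0.2, 0.8, -6.2]
opening: 0.0557
gripper_force: 29.9
```

```bash
python3 - <<'E'
from h import *
log()
M=cur(); A=T([.60,-.10,M[2,3]+.01],tip(-20,-22)); chk(M,A); E1=rows(A,n=14)
for yaw in(-87.2,92.8):
    g=place('blue',18,yaw,up=.19); print(yaw); chk(A,g,14)
rows(place('blue',18,-87.2,up=.19),E1,n=18)
E
```

```text
21.45 [  2.74   6.82  -9.64   3.97 -55.93  77.45] [ 0.638  -0.1817  0.3359] [-179.96  -17.96   -8.11] 0.0557 29.92041528224945 [ 0.2  0.8 -6.2]
  end q [   3.   25.   21.   -9. -106.   66.]
14 x [-0.41, -0.51, -0.06, 0.03, -2.84, 0.87] end err mm [ 0.3  0.6 -0.3] deg 0.07
-87.2
  ! 1 [   4.   24.   19.  -11. -105.   60.] 2.4252002896229565e-21
  end q [ 20.  -1. -12. -22. -74. -12.]
92.8
  ! 1 [   6.   24.   18.   -7. -105.   71.] 2.0442990972669043e-25
  end q [ 50.   4. -21.  15. -82. 129.]
18 x [-1.32, -0.11, 0.72, 1.39, -0.0, 3.46] end err mm [-0.5  0.1  0.3] deg 0.09
```

Call:
play_rows(
  plan=[
    [-0.41,-0.51,-0.06,0.03,-2.84,0.87],
    [-0.41,-0.51,-0.06,0.03,-2.84,0.87],
    [-0.41,-0.51,-0.06,0.03,-2.84,0.87],
    [-0.41,-0.51,-0.06,0.03,-2.84,0.87],
    [-0.41,-0.51,-0.06,0.03,-2.84,0.87],
    [-0.41,-0.51,-0.06,0.03,-2.84,0.87],
    [-0.41,-0.51,-0.06,0.03,-2.84,0.87],
    [-0.41,-0.51,-0.06,0.03,-2.84,0.87],
    [-0.41,-0.51,-0.06,0.03,-2.84,0.87],
    [-0.41,-0.51,-0.06,0.03,-2.84,0.87],
    [-0.41,-0.51,-0.06,0.03,-2.84,0.87],
    [-0.41,-0.51,-0.06,0.03,-2.84,0.87],
    [-0.41,-0.51,-0.06,0.03,-2.84,0.87],
    [-0.41,-0.51,-0.06,0.03,-2.84,0.87],
    [0,0,0,0,0,0],
  ],
)

```text
clock: 22.7
tool_pos: [0.6011, -0.0987, 0.3417]
orientation: [179.9, 22.4, -20.1]
force: [-0.8, -0.9, -7.6]
opening: 0.0561
gripper_force: 29.9
```

```bash
python3 - <<'E'
from h import *
log(); rows(place('blue',18,-87.2,up=.19),n=18)
E
```

```text
22.7 [   3.5    25.58   20.92   -9.03 -105.84   65.52] [ 0.6011 -0.0987  0.3417] [179.92  22.36 -20.1 ] 0.0561 29.91650640964508 [-0.8 -0.9 -7.6]
18 x [-1.32, -0.1, 0.71, 1.41, 0.02, 3.45] end err mm [-0.7 -0.6 -1.1] deg 0.09
```

Call:
play_rows(
  plan=[
    [-1.32,-0.1,0.71,1.41,0.02,3.45],
    [-1.32,-0.1,0.71,1.41,0.02,3.45],
    [-1.32,-0.1,0.71,1.41,0.02,3.45],
    [-1.32,-0.1,0.71,1.41,0.02,3.45],
    [-1.32,-0.1,0.71,1.41,0.02,3.45],
    [-1.32,-0.1,0.71,1.41,0.02,3.45],
    [-1.32,-0.1,0.71,1.41,0.02,3.45],
    [-1.32,-0.1,0.71,1.41,0.02,3.45],
    [-1.32,-0.1,0.71,1.41,0.02,3.45],
    [-1.32,-0.1,0.71,1.41,0.02,3.45],
    [-1.32,-0.1,0.71,1.41,0.02,3.45],
    [-1.32,-0.1,0.71,1.41,0.02,3.45],
    [-1.32,-0.1,0.71,1.41,0.02,3.45],
    [-1.32,-0.1,0.71,1.41,0.02,3.45],
    [-1.32,-0.1,0.71,1.41,0.02,3.45],
    [-1.32,-0.1,0.71,1.41,0.02,3.45],
    [-1.32,-0.1,0.71,1.41,0.02,3.45],
    [-1.32,-0.1,0.71,1.41,0.02,3.45],
    [0,0,0,0,0,0],
    [0,0,0,0,0,0],
  ],
)

```text
clock: 24.37
tool_pos: [0.4561, 0.1093, 0.3147]
orientation: [-179.5, 21.8, -86.8]
force: [-0.5, -0.6, -4.9]
opening: 0.0562
gripper_force: 30.0
```

```bash
python3 - <<'E'
from h import *
log(); rows(place('blue',18,-87.2,up=.03),n=11)
save('scene','s2'); a=cv2.imread('pics/s2.png'); cv2.imwrite('pics/c2.png',cv2.resize(a[60:330,180:450],(540,540)))
for t in('can_blue_mid','can_blue','can_black_mid','can_yellow_mid','can_orange_mid'):print(t,[(np.round(d['position'],3).tolist(),round(d['score'],2)) for d in spot_point('scene',t)[:4]])
E
```

```text
24.3667 [ 19.83  -1.78 -12.05 -21.53 -73.83 -11.71] [0.4561 0.1093 0.3147] [-179.46   21.75  -86.77] 0.0562 29.952959418296814 [-0.5 -0.6 -4.9]
11 x [0.53, -0.01, 1.36, -0.03, -0.02, 0.04] end err mm [-0.3 -0.3  0.2] deg 0.07
can_blue_mid [([0.458, 0.115, 0.279], 0.67)]
can_blue [([0.456, 0.115, 0.201], 0.98)]
can_black_mid [([0.467, 0.019, 0.089], 0.95)]
can_yellow_mid [([0.457, 0.204, 0.086], 0.62)]
can_orange_mid [([0.463, -0.063, 0.089], 0.82), ([0.764, 0.307, 0.031], 0.79), ([0.682, 0.002, 0.025], 0.75)]
```

View pics/c2.png

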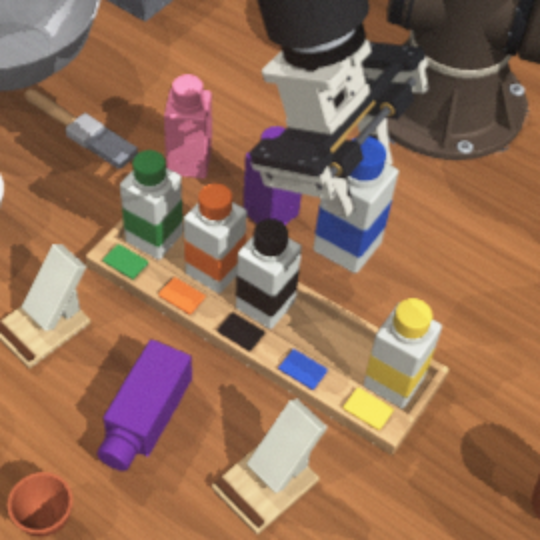

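The crop shows orange standing at its tile with the other lane cans in place, and blue held upright above its gap. Lowering it now.

Call:
play_rows(
  plan=[
    [0.53,0,1.36,0,0,0],
    [0.53,0,1.36,0,0,0],
    [0.53,0,1.36,0,0,0],
    [0.53,0,1.36,0,0,0],
    [0.53,0,1.36,0,0,0],
    [0.53,0,1.36,0,0,0],
    [0.53,0,1.36,0,0,0],
    [0.53,0,1.36,0,0,0],
    [0.53,0,1.36,0,0,0],
    [0.53,0,1.36,0,0,0],
    [0.53,0,1.36,0,0,0],
    [0,0,0,0,0,0],
    [0,0,0,0,0,0],
  ],
)

```text
clock: 25.75
tool_pos: [0.4588, 0.1105, 0.1547]
orientation: [-179.6, 21.8, -87.0]
force: [-0.2, 1.1, -4.4]
opening: 0.0559
gripper_force: 30.0
```

```bash
python3 - <<'E'
from h import *
log(); rows(place('blue',18,-87.2,up=.006),n=8)
snapshot('scene')
for t in('can_blue_mid','can_blue'):print(t,[(np.round(d['position'],3).tolist(),round(d['score'],2)) for d in spot_point('scene',t)[:4]])
E
```

```text
25.75 [ 19.13   7.04 -23.66 -25.51 -55.33  -2.24] [0.4588 0.1105 0.1547] [-179.57   21.77  -86.96] 0.0559 29.953008592128754 [-0.2  1.1 -4.4]
8 x [0.11, 0.01, 0.29, -0.04, -0.03, 0.03] end err mm [-0.2 -0.3 -0.1] deg 0.03
can_blue_mid [([0.465, 0.112, 0.121], 0.91)]
can_blue [([0.456, 0.112, 0.044], 0.86), ([0.462, 0.021, 0.012], 0.57), ([0.464, -0.066, 0.011], 0.17)]
```

Call:
play_rows(
  plan=[
    [0.11,0.01,0.29,0,0,0],
    [0.11,0.01,0.29,0,0,0],
    [0.11,0.01,0.29,0,0,0],
    [0.11,0.01,0.29,0,0,0],
    [0.11,0.01,0.29,0,0,0],
    [0.11,0.01,0.29,0,0,0],
    [0.11,0.01,0.29,0,0,0],
    [0.11,0.01,0.29,0,0,0],
    [0,0,0,0,0,0],
    [0,0,0,0,0,0],
  ],
)

```text
clock: 26.73
tool_pos: [0.4581, 0.1114, 0.1302]
orientation: [-179.5, 21.8, -86.9]
force: [0.0, -0.4, -5.2]
opening: 0.056
gripper_force: 30.0
```

Call:
play_rows(
  plan=[
    [0.07,0,0.18,0,0,0],
    [0,0,0,0,0,0],
    [0,0,0,0,0,0],
  ],
)

```text
clock: 26.98
tool_pos: [0.4582, 0.1114, 0.1285]
orientation: [-179.5, 21.8, -86.9]
force: [0.1, 0.2, -5.2]
opening: 0.0557
gripper_force: 30.0
```

Call:
play_rows(
  plan=[
    [0.06,0,0.14,0,0,0],
    [0,0,0,0,0,0],
    [0,0,0,0,0,0],
  ],
)

```text
clock: 27.23
tool_pos: [0.4582, 0.1114, 0.1269]
orientation: [-179.5, 21.8, -86.9]
force: [0.4, -1.0, -5.2]
opening: 0.0556
gripper_force: 30.0
```

Call:
play_rows(
  plan=[
    [0.06,0,0.14,0,0,0],
    [0,0,0,0,0,0],
    [0,0,0,0,0,0],
  ],
)

```text
clock: 27.48
tool_pos: [0.4582, 0.1114, 0.1254]
orientation: [-179.5, 21.8, -86.9]
force: [0.0, 1.0, -5.3]
opening: 0.0558
gripper_force: 30.0
```

Call:
play_rows(
  plan=[
    [0.06,0,0.14,0,0,0],
    [0,0,0,0,0,0],
    [0,0,0,0,0,0],
  ],
)

```text
clock: 27.73
tool_pos: [0.4585, 0.1113, 0.1243]
orientation: [-179.4, 21.8, -86.9]
force: [0.3, -0.8, 0.0]
opening: 0.0556
gripper_force: 30.0
```

Touching down: the force rose from -5 N to 0. One more small step, then release.

Call:
play_rows(
  plan=[
    [0.02,0,0.05,0,0,0],
    [0,0,0,0,0,0],
    [0,0,0,0,0,0],
  ],
)

```text
clock: 27.98
tool_pos: [0.4586, 0.1114, 0.1242]
orientation: [-179.4, 21.8, -86.9]
force: [-2.3, -1.3, 5.1]
opening: 0.0557
gripper_force: 29.9
```

Call:
play_rows(
  plan=[
    [0,0,0,0,0,0],
    [0,0,0,0,0,0],
    [0,0,0,0,0,0],
    [0,0,0,0,0,0],
    [0,0,0,0,0,0],
    [0,0,0,0,0,0],
  ],
  grip=8.4,
)

```text
clock: 28.48
tool_pos: [0.4583, 0.1114, 0.1233]
orientation: [-179.5, 21.8, -86.9]
force: [0.1, 0.7, -0.1]
opening: 0.083
gripper_force: 0.0
```

Call:
play_rows(
  plan=[
    [-0.2,0,-0.5,0,0,0],
    [-0.4,0,-1,0,0,0],
    [-0.57,0,-1.41,0,0,0],
    [-0.57,0,-1.41,0,0,0],
    [-0.75,0,-1.85,0,0,0],
    [-0.75,0,-1.85,0,0,0],
    [-0.75,0,-1.85,0,0,0],
    [-0.75,0,-1.85,0,0,0],
    [-0.75,0,-1.85,0,0,0],
    [-0.75,0,-1.85,0,0,0],
    [0,0,0,0,0,0],
    [0,0,0,0,0,0],
  ],
)

```text
clock: 29.48
tool_pos: [0.4572, 0.112, 0.292]
orientation: [-179.2, 21.8, -86.8]
force: [0.3, 1.1, -0.6]
opening: 0.084
gripper_force: 0.0
```

```bash
python3 - <<'E'
from h import *
log(); save('scene','s3'); a=cv2.imread('pics/s3.png'); cv2.imwrite('pics/c3.png',cv2.resize(a[90:330,200:440],(560,560)))
for t in('can_blue_mid','can_blue','can_orange_mid','can_orange','can_black_mid','can_yellow_mid','can_green_mid'):print(t,[(np.round(d['position'],3).tolist(),round(d['score'],2)) for d in spot_point('scene',t)[:4]])
E
```

```text
29.4833 [ 20.04  -1.01 -14.16 -21.9  -70.81 -10.82] [0.4572 0.112  0.292 ] [-179.23   21.85  -86.81] 0.084 0.0 [ 0.3  1.1 -0.6]
can_blue_mid [([0.462, 0.116, 0.088], 0.81), ([0.462, -0.064, 0.014], 0.3)]
can_blue [([0.456, 0.114, 0.012], 0.76), ([0.474, -0.163, 0.086], 0.17)]
can_orange_mid [([0.464, -0.063, 0.086], 0.83), ([0.763, 0.31, 0.03], 0.74), ([0.682, 0.001, 0.024], 0.68)]
can_orange [([0.606, -0.014, 0.028], 0.83), ([0.73, 0.373, 0.027], 0.73), ([0.464, -0.066, 0.012], 0.66)]
can_black_mid [([0.466, 0.021, 0.088], 0.63)]
can_yellow_mid [([0.458, 0.207, 0.089], 0.89), ([0.471, -0.164, 0.088], 0.43), ([0.602, -0.382, -0.001], 0.35)]
can_green_mid [([0.337, -0.074, 0.072], 0.87), ([0.334, -0.217, 0.073], 0.78), ([0.473, -0.161, 0.086], 0.64)]
```

View pics/c3.png

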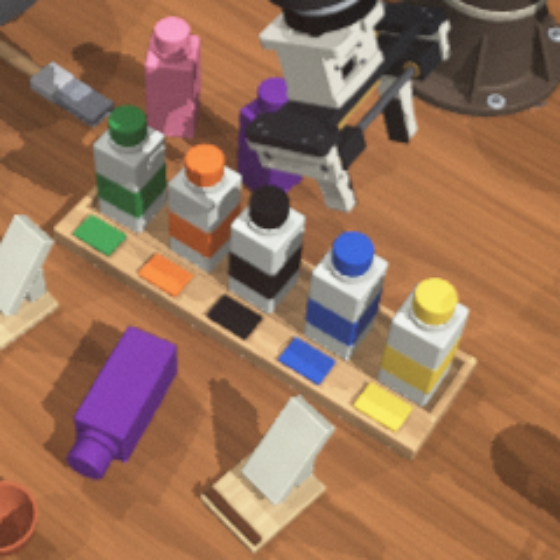

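The crop shows all five cans upright in the lane, blue and orange at their own tiles, and the gripper clear. Handing in.

```bash
python3 -c "
from plant import *
print(close_job())"
```

```text
the job is handed in; nothing more can be done
None
```

The job is handed in: the blue and orange canisters stand upright at their own tiles, within a few mm of the gap middles by the last camera check, and the other lane canisters are where they were (no verdict was returned).

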